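# Feed an optics base blank from the gravity chute to the alignment nest

### The arm

A 7-joint arm with a two-finger parallel gripper is mounted at the origin on the work surface. World frame = base frame: x ahead of the robot, y to its left, z up, the work surface at z = 0. Lengths are in m, angles in rad, forces in N, time in s.
With the tool pointing down it reaches from about 0.4 to 0.875 m from the base axis. Payload 6.5 kg.
Tool frame: the origin (TCP) lies at the very end of the fingers, on their centre line; the grasp point (between the pads) lies 19 mm behind it (env.grasp_offset is the distance from the TCP to the grasp point, in m); z points along the fingers, y is the direction in which the jaws open and shut (so a half turn about z gives the same grasp; the last joint's range is limited). The gripper opens to 85 mm and grips with 20 to 120 N. Pads are 22 mm wide; open, the fingers measure 114 mm over their backs; the gripper's body (76 mm by 85 mm) begins 54 mm behind the grasp point. The pads swing forward as they close: fully open they stand 13 mm farther back than shut.
Start: joints at [-1.229, 0.536, -0.004, 1.538, 0.003, 1.067, -0.071], TCP at [0.258, 0.597, 0.231] pointing down, gripper open.
Joint ranges: [-2.7, 2.7], [-0.37, 2.16], [-1.27, 1.26], [0.24, 2.4], [-1.31, 4.45], [0.19, 1.91], [-2.76, 2.76]. Speed limits (rad/s): [2.39, 2.39, 3.14, 3.14, 3.14, 3.14, 3.14].

### API

Orientations are given as a unit quaternion [x, y, z, w].
In Python, from rig import env gives the robot as it stands. Calls block until the motion is done:
- env.goto(position, orientation): joint-space move of the TCP to a pose.
- env.movel(position, ori=None, vel=0.15, until_force=None): straight line of the TCP; ori=None keeps the orientation; vel is the mean speed in m/s. With until_force (N) it stops when the force on the tool has changed by that much, and returns True; else False.
- env.move_j(angles): joint-space move.
- env.open() and env.close(squeeze=None): open the fingers fully, or close them until they stop; squeeze is the grip in N (None keeps the last).
- env.wait(seconds).
- env.inverse_kinematics(position, orientation): joint angles nearest the present ones, or None.
- env.state(): the state.
- env.snapshot(name): name is "scene" or "top" or "wrist"; returns a dict with "color" (384x512x3 uint8, red, green, blue), "mtx" (3x3 intrinsics, pixels), "rvec" (rotation vector, rad) and "tvec" (3), from world to camera coordinates, as OpenCV has them. Camera axes: x right, y down, z forward; pixel columns grow to the right and rows downward; lengths in m; the calibration is good to about 2 mm. A picture is of the moment at which its call begins. There is no depth.
A pose or a line that the arm cannot do raises env.MotionError and nothing moves.
- env.hand_in(): hands the job in, once; it reports no verdict.
Trained networks look in a picture, given as the dict that the camera call returned (one of the last four; its "shot" number tells which), for a name from the list of things; names that differ only in an ending like _2 or _b are one class to them, and where a whole thing is asked for, a point or a joint stands for the part that bears it (a point fixed in the world has none). Each returns a list of dicts, best first, with "p" (0 to 1); they miss things now and then, are a little off and sometimes report something else, mostly with a low value. They report only what shows in the picture. A call takes as long as a camera call.
- env.search_frame(picture, target): "location" ([row, column] as shares, 0 to 1, of the picture: columns of its width, rows of its height, amid what is visible of it).
The state is a dict: "t": time; "joint_pos": joint angles; "qvel": joint speeds; "effort": joint torques, N m; "position": TCP position; "orientation": TCP orientation; "wrist_force": force on the tool from outside, world axes, zero at the start; "ft_torque": the same for the moment, N m; "grip_width": finger opening in m.
Only numpy, scipy, OpenCV 4.12 (cv2) and the standard library are available. Lean on these libraries where they do the work, as an engineer would, in place of code of your own. Each camera call takes 0.05 s, during which the arm holds its last target.

### The job

Draw the bottom blank out through the mouth of the gravity chute so that the three above it drop one place and stay stacked in the chute. Lay that blank flat in the alignment nest, between the side rails and up to the end stop, and let go of it; then swing the nest's hold-down arm over centre until its foot rests on the blank. Do not knock about the other things on the bench.

Things in the scene. Friction and masses are not known exactly. Their poses are not given: they have to be found in the camera images.
- chute: Fixed upright dark steel magazine for flat blanks. Origin on the table under the stack's centre; z up, y out of the mouth (direction of drawing), x across. Floor top 60 mm above the table. Corner posts hold the stack on all sides (clear inside 54 mm in x, 144 mm in y) up to 170 mm. Base plate 10 mm high, to y +83 mm; nothing else below the floor reaches past y +75 mm.
- chute_mouth (a point): Middle of the mouth's lower edge: outer face of the front posts, at the chute's y +76 mm, floor height 60 mm; chute axes. The front posts end 18 mm above the floor, so only the bottom blank passes.
- hopper_rim (a point): Middle of the outer top edge of the flared aluminium hopper rim over the mouth: chute's y +100 mm, 197 mm high; it flares from the post tops, 170 mm high. It overhangs the bottom blank's projecting end, so a tool pointing straight down does not fit there: lean the gripper 30 to 45 degrees away from the chute.
- blank1_center (a point): Centre (half-way up) of the bottom blank: plain aluminium plate 140 mm long (its y), 50 wide (x), 12 thick (z), 0.22 kg. Flat on the chute floor, y along the chute's y, +y end projecting 44 to 52 mm beyond the mouth with nothing under or beside it: pinch it across its width about 21 mm from the end. The stack rests on it: pulling takes several N. It is clear of the mouth after about 100 mm.
- blank2_center (a point): Centre of the second blank, same plate, inside the chute directly on the bottom one; drops 12 mm to the floor when that is drawn.
- blank3_center (a point): Centre of the third blank, same plate, on the second.
- blank4_center (a point): Centre of the fourth blank, same plate, top of the stack.
- nest: Fixed dark alignment nest. Origin on the table; z up, y along the seat, x across. Base plate 10 mm high. Seat top 50 mm above the table, from y -70 to +15 mm. Side rails 7 mm proud, inner faces at x +-28 mm; end stop 9 mm proud, face at y -73 mm. The +y end is open: a seated blank overhangs the seat there by 55 mm with free space beneath and beside it for the fingers.
- nest_seat (a point): Where a seated blank's centre should be (half-way up the blank: 56 mm above the table, on the nest's axis); same axes as the nest. A blank has 3 mm play each side across and 3 mm to the end stop.
- clamp_pivot (a point): Pivot of the hold-down arm, on a bracket on the -x side of the nest: at the nest's x -55, y -20 mm, 80 mm above the table. The pivot line runs along the nest's y. Bracket 34 mm wide, top 93 mm high.
- clamp (a joint): Angle of the hold-down arm, rad: 0 = level, pointing to the nest's +x, foot on a seated blank; 1.57 = upright; up to 2.0 = open, leaning away from the seat to -x. Starts at 1.65 to 1.9. Friction holds it between about 1.2 and 1.9; pushed below about 1.1 it sinks by its own weight onto the blank in about a second (to -0.15 if there is none). Push at the ball, under 3 N.
- clamp_knob (a point): Centre of the black ball (28 mm across) at the end of the hold-down arm, 118 mm from the pivot. The arm is a steel bar 16 mm wide (nest's y) and 10 mm thick; its rubber foot sits 55 mm from the pivot on the under side, reaching 18 mm below the bar's centre line.
- driver: Screwdriver lying flat, 190 mm, origin beneath its middle; leave alone.
- spanner: Open spanner lying flat between chute and nest, 160 mm, under 25 mm high; leave alone.
- handset: Black remote handset, 150 x 45 x 18 mm, beyond the work; leave alone.
- mount: Lens mount on a post with a round foot, 122 mm tall, beyond the work; leave alone.
- dish: Small glass dish, 80 mm across, 35 mm high, beyond the work; leave alone.
- board: Bare green circuit board on standoffs, 70 x 100 mm, 20 mm high, near the robot; leave alone.
- magbase: Dark steel magnetic base block, 55 x 60 x 50 mm, at the left; leave alone.

How it is judged:
By the outcome, as a careful person would: the job done as asked, in the order asked, and still so for the second after the job is handed in, with the robot touching nothing.
It also fails if it takes over 58 s, if anything falls off the work surface, if the arm or the gripper's body presses on something with over 40 N, if the wrist force passes 120 N, or if a joint passes its speed limit or range.

## Working session

There is one attempt and no reset: what is moved stays moved. The work goes in short steps, each a Python script; the robot and the scene stay as the last script left them, time stands still between calls to the robot, and variables do not carry over. Pictures are saved under pics/ and viewed, and the job is handed in when it is done.

```bash
mkdir -p pics; ls; cat > h.py <<'E'
import numpy as np, cv2
from rig import env
from scipy.spatial.transform import Rotation as R
def save(s,n): cv2.imwrite(f'pics/{n}.png', cv2.cvtColor(s['color'],cv2.COLOR_RGB2BGR))
def P(s):
    Rm=cv2.Rodrigues(np.array(s['rvec'],float))[0]; return np.array(s['mtx'])@np.c_[Rm,np.array(s['tvec']).reshape(3)]
def proj(s,X): 
    return cv2.projectPoints(np.array(X,float).reshape(-1,3),np.array(s['rvec'],float),np.array(s['tvec'],float),np.array(s['mtx'],float),None)[0].reshape(-1,2)
def tri(obs):
    A=[]
    for s,(u,v) in obs:
        p=P(s); A+= [u*p[2]-p[0], v*p[2]-p[1]]
    A=np.array(A); x=np.linalg.lstsq(A[:,:3],-A[:,3],rcond=None)[0]
    return x
def atz(s,uv,z):
    p=P(s);u,v=uv;A=np.array([u*p[2]-p[0], v*p[2]-p[1]]);return np.r_[np.linalg.solve(A[:,:2],-A[:,3]-A[:,2]*z),z]
def find(s,n):
    r=env.search_frame(s,n); return [(round(d['p'],2),round(d['location'][1]*512,1),round(d['location'][0]*384,1)) for d in r[:3]]
E
python3 - <<'E'
from h import *
a=env.snapshot('scene');b=env.snapshot('top');save(a,'s0');save(b,'t0')
import pickle;pickle.dump((a,b),open('ab.pkl','wb'))
for n in ['chute','chute_mouth','hopper_rim','blank1_center','blank2_center','blank4_center','nest','nest_seat','clamp_pivot','clamp_knob','spanner','mount','magbase']:
    fa=find(a,n);fb=find(b,n);print(n,fa,fb, tri([(a,fa[0][1:]),(b,fb[0][1:])]).round(3) if fa and fb else '')
print(env.state()['t'],env.grasp_offset)
E
```

```text
pics
chute [(0.79, 76.9, 251.0), (0.3, 271.2, 217.3)] [(0.61, 398.7, 159.8)] [ 0.618 -0.254  0.161]
chute_mouth [(0.62, 76.3, 257.4)] [(0.78, 403.2, 164.1)] [ 0.611 -0.268  0.137]
hopper_rim [(0.89, 79.5, 255.3)] [] 
blank1_center [(0.58, 131.1, 251.4)] [(0.63, 360.4, 183.8)] [ 0.571 -0.167  0.064]
blank2_center [(0.59, 99.5, 272.2)] [(0.25, 399.2, 170.8)] [ 0.607 -0.258  0.076]
blank4_center [(0.77, 86.1, 260.4), (0.27, 271.5, 216.9)] [(0.79, 398.4, 169.7)] [ 0.601 -0.26   0.11 ]
nest [(0.74, 272.4, 212.7), (0.44, 131.2, 251.3)] [(0.6, 232.4, 204.1)] [0.524 0.21  0.03 ]
nest_seat [(0.93, 271.3, 215.5)] [(0.96, 229.3, 206.0)] [0.519 0.215 0.011]
clamp_pivot [(0.81, 270.0, 215.8)] [(0.88, 231.6, 206.1)] [0.519 0.21  0.012]
clamp_knob [(0.63, 269.9, 170.2)] [(0.55, 229.5, 205.3)] [0.503 0.208 0.169]
spanner [(0.72, 215.5, 260.0)] [(0.83, 288.3, 176.0)] [ 0.61   0.032 -0.002]
mount [(0.83, 130.4, 328.9)] [(0.88, 358.3, 124.6), (0.66, 221.3, 215.9)] [ 0.757 -0.185  0.041]
magbase [(0.89, 360.5, 161.0)] [(0.94, 112.8, 251.2), (0.59, 226.2, 216.0), (0.25, 396.1, 171.5)] [0.393 0.56  0.023]
1.4 0.0187
```

View pics/s0.png

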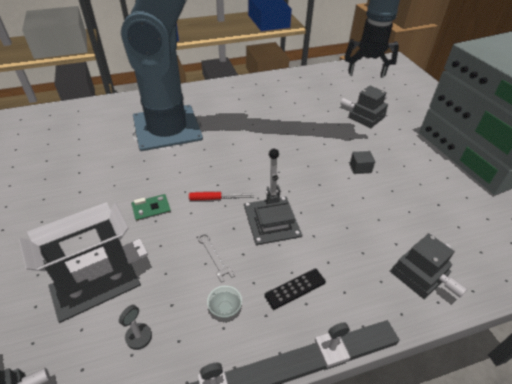

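View pics/t0.png

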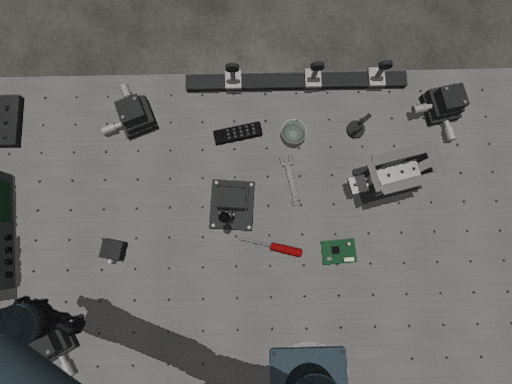

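The scene and top pictures agree. The chute is at about (0.60, -0.25) with its mouth toward +y. The nest is at about (0.52, 0.21), with the knob at scene px (274,154). Next I'll take wrist views of the nest, then of the chute.

```bash
python3 - <<'E'
from h import *
import pickle
q=R.from_quat(env.state()['orientation']); print(q.as_matrix().round(2))
t0=env.state()['t']
S=[]
for i,(p) in enumerate([[0.50,0.24,0.36],[0.52,0.14,0.36]]):
    try:
        env.goto(p,env.state()['orientation'])
    except env.MotionError as e: print(e);continue
    w=env.snapshot('wrist');save(w,f'wn{i}');S.append(w)
    print(env.state()['t'])
    for n in ['nest','nest_seat','clamp_pivot','clamp_knob']: print(n,find(w,n))
pickle.dump(S,open('wn.pkl','wb'))
a,b=pickle.load(open('ab.pkl','rb'))
c=cv2.resize(a['color'][180:330,10:190,::-1],None,fx=4,fy=4,interpolation=cv2.INTER_CUBIC);cv2.imwrite('pics/s0c.png',c)
c=cv2.resize(b['color'][140:220,330:450,::-1],None,fx=6,fy=6,interpolation=cv2.INTER_CUBIC);cv2.imwrite('pics/t0c.png',c)
E
```

```text
[[-0.92  0.4   0.  ]
 [ 0.4   0.92  0.  ]
 [-0.    0.   -1.  ]]
3.1
nest [(0.88, 247.4, 160.6), (0.46, 23.1, 156.3)]
nest_seat [(0.56, 247.2, 164.2)]
clamp_pivot [(0.78, 249.8, 163.1), (0.53, 193.6, 327.5), (0.52, 25.9, 277.3)]
clamp_knob [(0.79, 232.5, 154.5)]
3.8417
nest [(0.97, 306.5, 120.4), (0.4, 212.0, 210.0)]
nest_seat [(0.64, 64.9, 277.8), (0.58, 304.7, 123.8), (0.33, 325.6, 90.6)]
clamp_pivot [(0.79, 308.6, 120.9), (0.68, 171.7, 79.6)]
clamp_knob [(0.57, 328.4, 88.7)]
```

View pics/wn0.png

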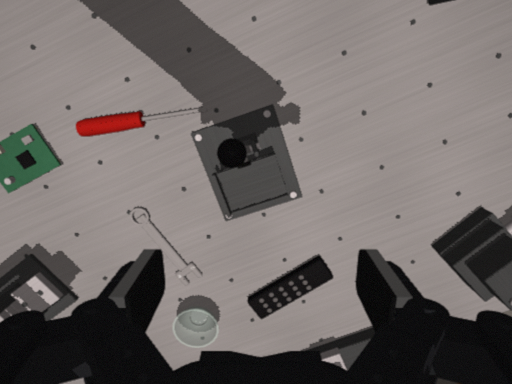

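View pics/wn1.png

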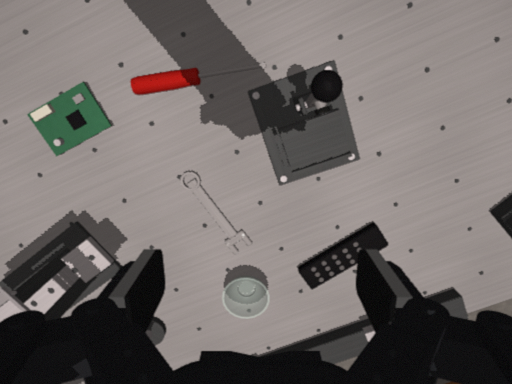

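View pics/s0c.png

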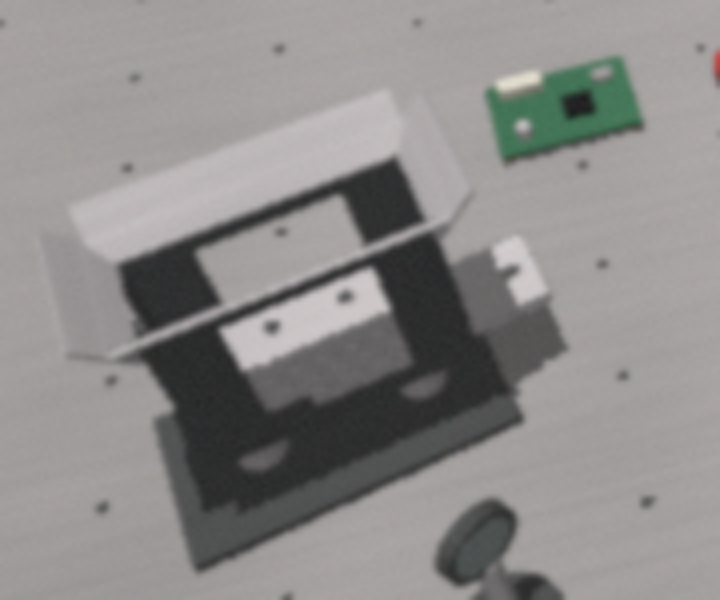

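View pics/t0c.png

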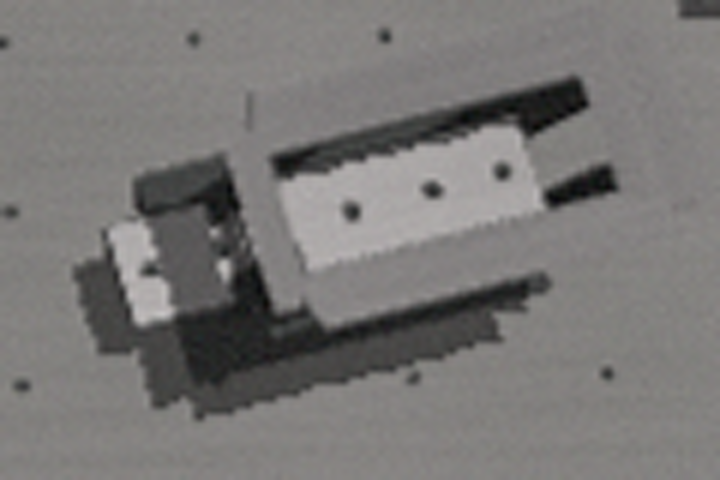

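The wrist views show the nest with the seat block below the knob in the picture, at about (250,180) in wn0, and the plate bolts at the four corners. The chute crops show the projecting blank end at top px ~(350,185). Next I triangulate the nest from the bolts and knob and move to a closer, oblique view.

```bash
python3 - <<'E'
from h import *
import pickle
S=pickle.load(open('wn.pkl','rb'));a,b=pickle.load(open('ab.pkl','rb'))
A=[(198,138),(266,114),(293,194),(228,214)];B=[(255,96),(328,69),(351,156),(284,179)]
X=np.array([tri([(S[0],u),(S[1],v)]) for u,v in zip(A,B)]);print(X.round(4), X.mean(0))
Z=np.array([[(atz(S[0],u,.012)),atz(S[1],v,.012)] for u,v in zip(A,B)]);print(Z.round(4));print(Z.mean((0,1)))
print('knob',tri([(S[0],(232,153)),(S[1],(327,86))]), tri([(S[0],(232,153)),(S[1],(327,86)),(a,(274,154))]))
for i,(s,c) in enumerate(zip(S,[(250,165),(304,122)])):
    im=s['color'][c[1]-65:c[1]+65,c[0]-80:c[0]+80,::-1]
    im=np.clip(im.astype(float)*2.2,0,255).astype(np.uint8)
    cv2.imwrite(f'pics/wnc{i}.png',cv2.resize(im,None,fx=4.5,fy=4.5,interpolation=cv2.INTER_CUBIC))
# wrist cam pose vs tool
R0=cv2.Rodrigues(np.array(S[1]['rvec'],float))[0]; C=-R0.T@np.array(S[1]['tvec']); st=env.state()
q=R.from_quat(st['orientation']); print('cam in tool',q.inv().apply(C-np.array(st['position'])), (q.as_matrix().T@R0.T).round(2)); print(S[1]['mtx'])
E
```

```text
[[0.4558 0.1598 0.0114]
 [0.4629 0.2665 0.0213]
 [0.5926 0.2577 0.0134]
 [0.5835 0.1513 0.0162]] [0.52371834 0.20884297 0.01557115]
[[[0.456  0.16   0.012 ]
  [0.4556 0.1598 0.012 ]]

 [[0.4638 0.2665 0.012 ]
  [0.4629 0.2683 0.012 ]]

 [[0.593  0.2577 0.012 ]
  [0.5931 0.258  0.012 ]]

 [[0.5832 0.1501 0.012 ]
  [0.5862 0.1514 0.012 ]]]
[0.52424161 0.20896602 0.012     ]
knob [0.47124058 0.22535438 0.19797221] [0.47199915 0.2258979  0.19284774]
cam in tool [ 0.07465009 -0.0010577  -0.14334275] [[-0.   -0.96 -0.3 ]
 [ 1.   -0.   -0.  ]
 [-0.   -0.3   0.96]]
[[328.92411923   0.         260.03795961]
 [  0.         328.92411923 191.22739333]
 [  0.           0.           1.        ]]
```

View pics/wnc0.png

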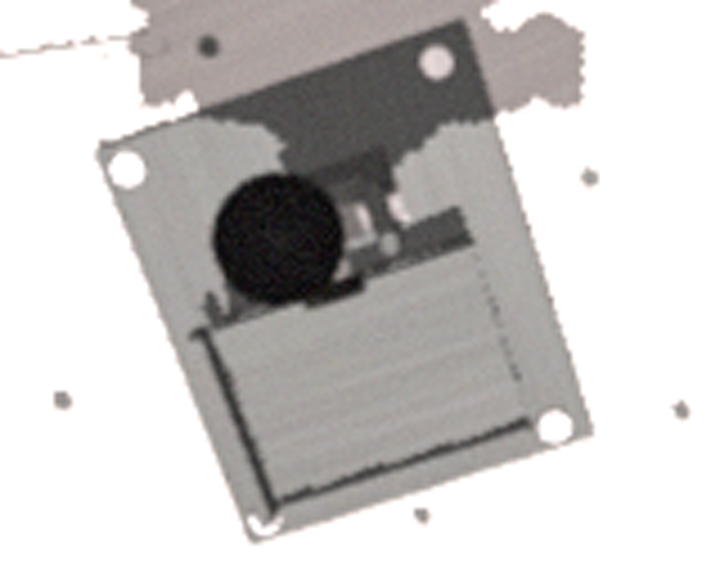

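View pics/wnc1.png

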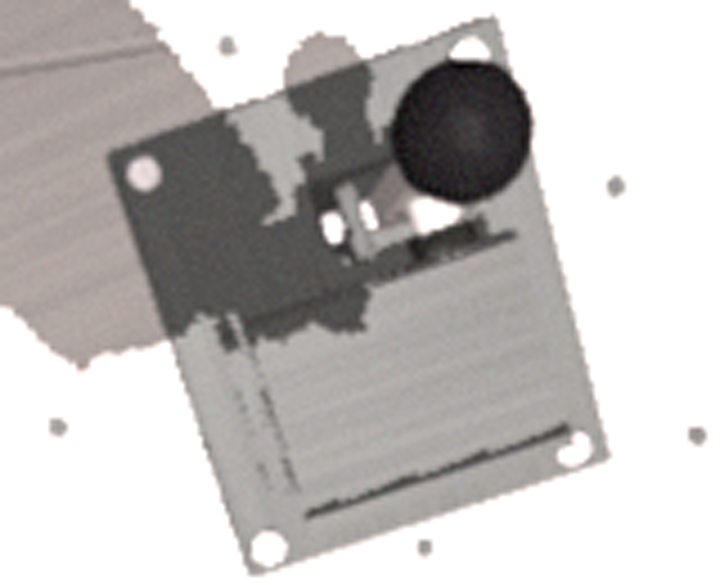

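```bash
cat > fit.py <<'E'
from h import *
import pickle,sys
S=pickle.load(open('wn.pkl','rb'))
def ov(ox,oy,yaw,tag):
    c,s=np.cos(yaw),np.sin(yaw)
    W=lambda p:np.array([ox+c*p[0]-s*p[1],oy+s*p[0]+c*p[1],p[2]])
    L=[]
    for x in(-.028,.028):
        for z,col in((.05,(0,0,255)),(.057,(0,160,0))): L.append(((x,-.073,z),(x,.015,z),col))
    L+= [((-.028,-.073,.05),(.028,-.073,.05),(0,0,255)),((-.028,-.073,.059),(.028,-.073,.059),(255,0,0)),((-.028,.015,.05),(.028,.015,.05),(0,0,255))]
    out=[]
    for s_,cc in zip(S,[(250,165),(304,122)]):
        im=s_['color'][cc[1]-65:cc[1]+65,cc[0]-80:cc[0]+80,::-1];im=np.clip(im*2.2,0,255).astype(np.uint8)
        im=cv2.resize(im,None,fx=4.5,fy=4.5,interpolation=cv2.INTER_CUBIC)
        for a,b,col in L:
            uv=(proj(s_,[W(a),W(b)])-np.array([cc[0]-80,cc[1]-65])+.5)*4.5
            cv2.line(im,tuple(uv[0].astype(int)),tuple(uv[1].astype(int)),col,1)
        out.append(im[100:560])
    o=np.vstack(out);cv2.imwrite(f'pics/{tag}.png',cv2.resize(o,None,fx=.65,fy=.65) if o.shape[0]>1000 else o)
yaw=-.073
n=np.array([-np.sin(yaw),np.cos(yaw)]);e=np.array([np.cos(yaw),np.sin(yaw)])
dx,dy=float(sys.argv[1]),float(sys.argv[2])
o=np.array([.5242,.209])+n*dy+e*dx;print(o)
ov(*o,yaw,sys.argv[3])
# inverse of crop-pixel edges -> nest coords at z
E
python3 fit.py 0.0 0.032 ov0
```

```text
[0.52653393 0.24091477]
```

View pics/ov0.png

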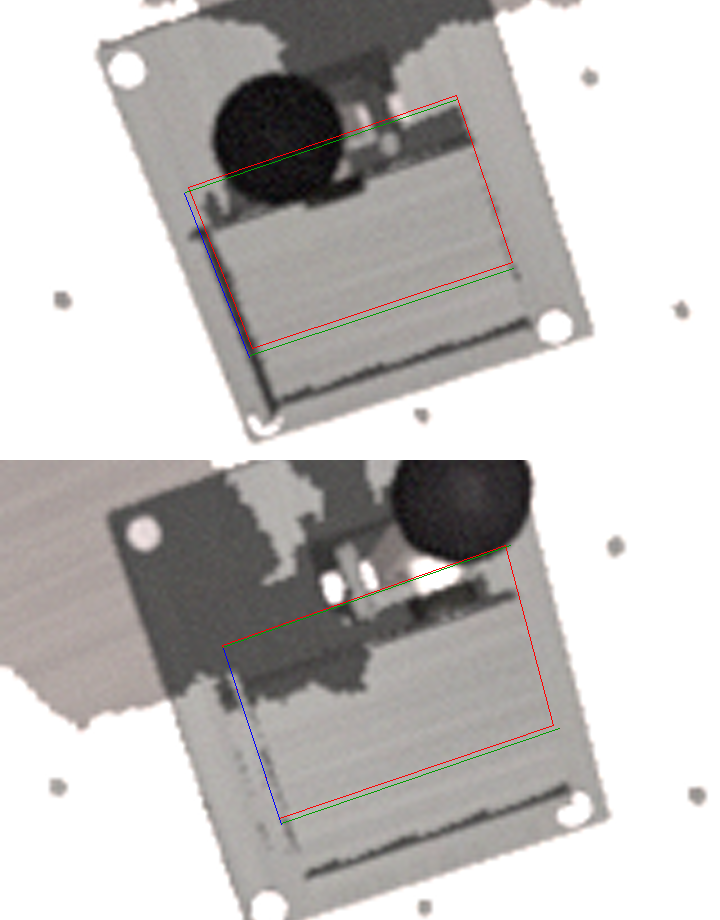

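```bash
python3 fit.py 0.017 0.033 ov1
```

```text
[0.54356158 0.24067221]
```

View pics/ov1.png

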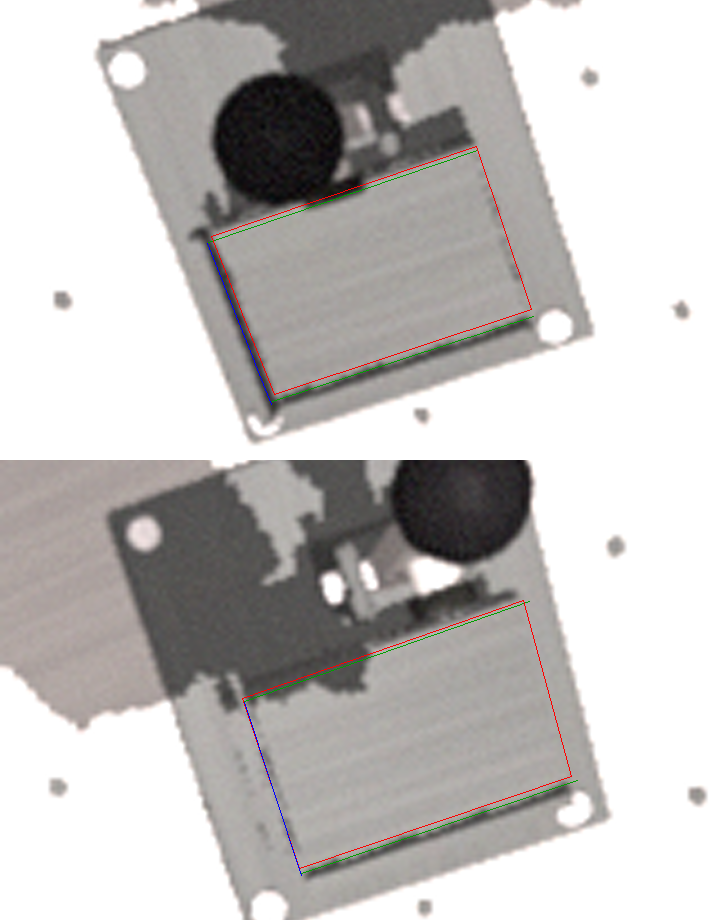

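The overlay fits. The nest origin is at about (0.544, 0.240) with yaw -4.2°. Next are the oblique wrist views of the chute mouth.

```bash
cat >> h.py <<'E'
def tool(yaw,a,flip=False):
    xc=np.array([np.cos(yaw),np.sin(yaw),0]);yc=np.array([-np.sin(yaw),np.cos(yaw),0]);zc=np.array([0,0,1.])
    z=-np.sin(a)*yc-np.cos(a)*zc; y=-xc if flip else xc; x=np.cross(y,z)
    return R.from_matrix(np.c_[x,y,z]).as_quat()
E
python3 - <<'E'
from h import *
import pickle
yaw=np.radians(16);yc=np.array([-np.sin(yaw),np.cos(yaw),0])
g=np.array([.601,-.258,.066])+yc*.103
for fl in (0,1):
  for a in (32,38,44):
    o=tool(yaw,np.radians(a),fl);z=R.from_quat(o).apply([0,0,1])
    for d in (0,.16):
        k=env.inverse_kinematics(g-z*d,o); print(fl,a,d,None if k is None else np.round(k,2))
    on=tool(-.073,np.radians(a),fl); k=env.inverse_kinematics([.55,.29,.066],on); print('  nest',None if k is None else np.round(k,2))
E
```

```text
0 32 0 [-0.49  0.74  0.5   2.01  0.56  0.43 -0.35]
0 32 0.16 [-0.63  0.44  0.44  2.    0.54  0.79 -0.34]
  nest [-0.96  0.95  0.34  1.41  0.12  1.22 -0.84]
0 38 0 [-0.58  0.79  0.54  2.03  0.72  0.44 -0.57]
0 38 0.16 [-0.7   0.49  0.43  2.02  0.67  0.82 -0.53]
  nest [-0.98  1.01  0.35  1.34  0.16  1.31 -0.87]
0 44 0 [-0.67  0.85  0.59  2.04  0.83  0.46 -0.75]
0 44 0.16 [-0.77  0.55  0.44  2.03  0.75  0.85 -0.69]
  nest [-1.    1.07  0.36  1.27  0.2   1.41 -0.89]
1 32 0 [-0.27  0.68  0.2   2.    0.88  0.56  2.53]
1 32 0.16 [-0.3   0.41  0.03  1.98  0.73  0.89  2.64]
  nest [-0.71  0.92 -0.07  1.39  0.43  1.3   2.08]
1 38 0 [-0.35  0.72  0.24  2.01  1.02  0.6   2.34]
1 38 0.16 [-0.39  0.46  0.04  2.    0.84  0.94  2.47]
  nest [-0.74  0.98 -0.06  1.32  0.47  1.4   2.06]
1 44 0 [-0.41  0.76  0.25  2.02  1.12  0.67  2.18]
1 44 0.16 [-0.46  0.52  0.04  2.01  0.93  1.    2.31]
  nest [-0.77  1.04 -0.06  1.25  0.5   1.51  2.05]
```

```bash
python3 - <<'E'
from h import *
import pickle
yaw=np.radians(16);yc=np.array([-np.sin(yaw),np.cos(yaw),0]);xc=np.array([np.cos(yaw),np.sin(yaw),0])
g=np.array([.601,-.258,.066])+yc*.103
o=tool(yaw,np.radians(38));z=R.from_quat(o).apply([0,0,1])
S=[]
for i,p in enumerate([g-z*.16-xc*.03,g-z*.13+xc*.03+yc*.03]):
    (env.goto if i==0 else env.movel)(p,o)
    w=env.snapshot('wrist');save(w,f'wc{i}');S.append(w);print(env.state()['t'])
    for n in ['blank1_center','chute_mouth','hopper_rim']: print(n,find(w,n))
pickle.dump(S,open('wc.pkl','wb'))
E
```

```text
5.3917
blank1_center [(0.95, 289.4, 173.0)]
chute_mouth [(0.8, 276.2, 284.1)]
hopper_rim [(0.79, 281.7, 288.6), (0.31, 82.2, 38.2)]
6.175
blank1_center [(0.58, 227.6, 198.0), (0.24, 493.7, 70.2)]
chute_mouth [(0.89, 206.7, 280.3), (0.27, 228.2, 200.1)]
hopper_rim [(0.6, 237.0, 277.2)]
```

```bash
python3 - <<'E'
import cv2
for i in(0,1):
    im=cv2.imread(f'pics/wc{i}.png');im=cv2.convertScaleAbs(im,alpha=1.5);cv2.imwrite(f'pics/wcb{i}.png',cv2.resize(im,(780,585),interpolation=cv2.INTER_CUBIC))
E
```

```text
(no output)
```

View pics/wcb0.png

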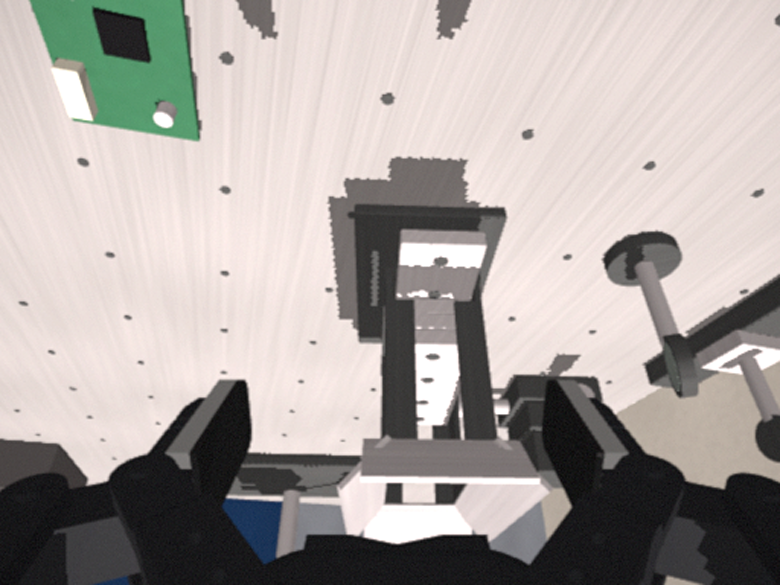

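View pics/wcb1.png

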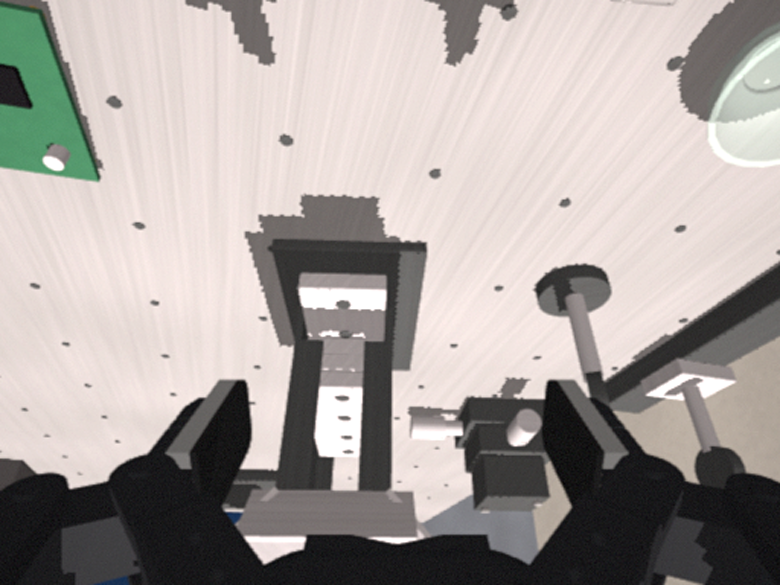

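```bash
python3 - <<'E'
import cv2
for i,(x,y) in enumerate([(225,130),(155,150)]):
    im=cv2.imread(f'pics/wc{i}.png')[y:y+75,x:x+130];cv2.imwrite(f'pics/wcc{i}.png',cv2.resize(im,None,fx=6,fy=6,interpolation=cv2.INTER_CUBIC))
E
```

```text
(no output)
```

View pics/wcc0.png

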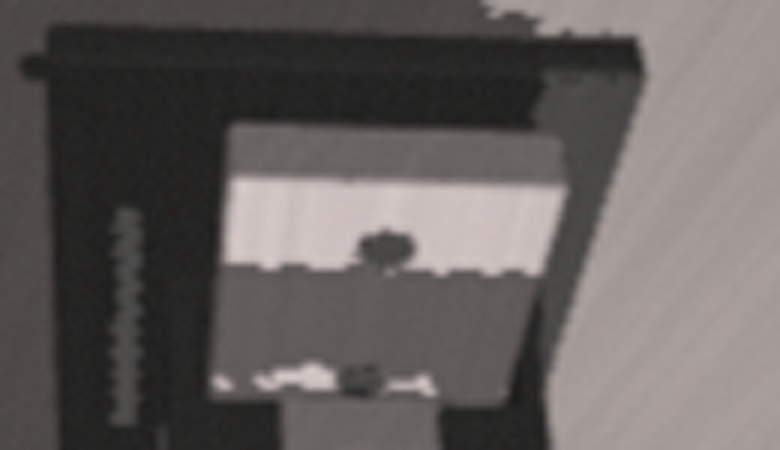

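View pics/wcc1.png

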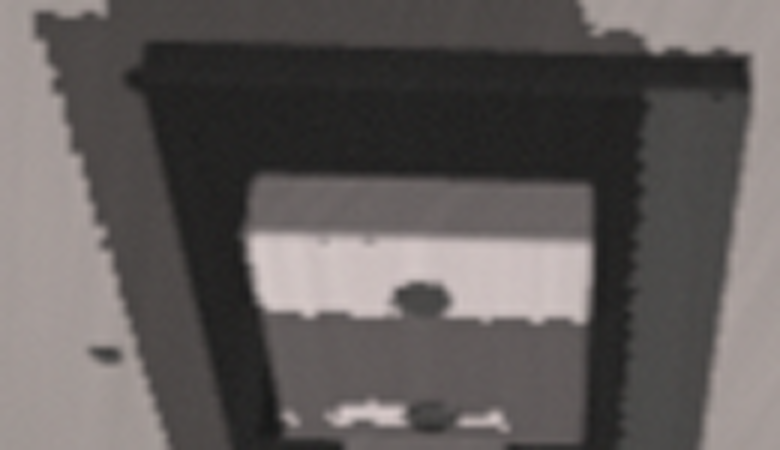

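```bash
python3 - <<'E'
from h import *
import pickle
S=pickle.load(open('wc.pkl','rb'))
O=[np.array([225,130]),np.array([155,150])]
A=[(230,176),(568,186),(565,136),(230,124)];B=[(246,233),(592,240),(594,183),(254,174)]
X=np.array([tri([(S[0],O[0]+np.array(u)/6-.4),(S[1],O[1]+np.array(v)/6-.4)]) for u,v in zip(A,B)])
print(X.round(4))
for z,idx in((.072,(0,1)),(.06,(2,3))):
    for k in idx: print(k,atz(S[0],O[0]+np.array(A[k])/6-.4,z).round(4),atz(S[1],O[1]+np.array(B[k])/6-.4,z).round(4))
for c0,c1 in(((210,400),(280,440)),((508,404),(582,443))): print('back',atz(S[0],O[0]+np.array(c0)/6-.4,.072).round(4),atz(S[1],O[1]+np.array(c1)/6-.4,.072).round(4))
E
```

```text
[[ 0.5395 -0.1404  0.0717]
 [ 0.5877 -0.129   0.0715]
 [ 0.5878 -0.1281  0.0622]
 [ 0.5395 -0.1407  0.0611]]
0 [ 0.5393 -0.14    0.072 ] [ 0.5395 -0.1402  0.072 ]
1 [ 0.5875 -0.1285  0.072 ] [ 0.5875 -0.1282  0.072 ]
2 [ 0.5893 -0.1307  0.06  ] [ 0.5883 -0.1305  0.06  ]
3 [ 0.54  -0.142  0.06 ] [ 0.5396 -0.1422  0.06  ]
back [ 0.5525 -0.1967  0.072 ] [ 0.5522 -0.1991  0.072 ]
back [ 0.6016 -0.184   0.072 ] [ 0.6012 -0.1861  0.072 ]
```

The blank's end is at (0.564, -0.135), yaw 13.3°. Top is at 71.7 mm and width is 49.6 mm, both matching the text. Now the grasp.

```bash
python3 - <<'E'
from h import *
yaw=np.radians(13.3);yc=np.array([-np.sin(yaw),np.cos(yaw),0])
g=np.array([.5637,-.1347,.066])-yc*.020
o=tool(yaw,np.radians(38));z=R.from_quat(o).apply([0,0,1])
T=g+z*.0215
env.goto(T-z*.09,o)
print(env.movel(T,o,vel=.12,until_force=12), env.state()['position']-T, env.state()['wrist_force'])
w=env.snapshot('wrist');save(w,'g0')
env.close(90);s=env.state();print(s['grip_width'],s['wrist_force'],s['t'])
w=env.snapshot('wrist');save(w,'g1')
E
```

```text
False [0.00053372 0.00073649 0.00034898] [-0.57118692 -0.01275971  0.4952423 ]
0.048486365631478595 [-3.28842813  3.7024928   7.57211542] 8.1333
```

View pics/g1.png

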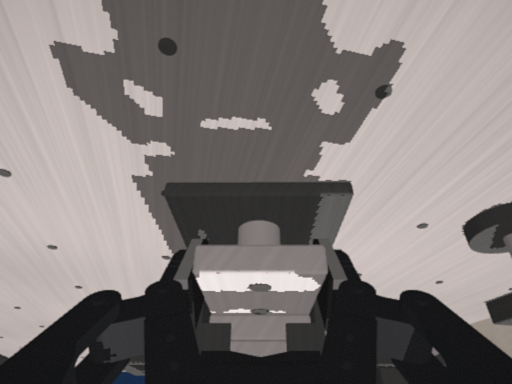

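The blank is centred between the fingers, with its end edge at row 245 and grip width 48.5 mm. Now I draw it out.

```bash
python3 - <<'E'
from h import *
yaw=np.radians(13.3);yc=np.array([-np.sin(yaw),np.cos(yaw),0])
p=np.array(env.state()['position'])
for d in(.03,.08,.125):
    env.movel(p+yc*d,vel=.1);s=env.state();print(d,np.round(s['wrist_force'],1),s['grip_width'],s['t'])
env.movel(p+yc*.125+[0,0,.05],vel=.15)
for n in('scene','top','wrist'): save(env.snapshot(n),'p_'+n)
for n,c in(('scene',(180,330,10,190)),('top',(120,220,330,450))):
    im=cv2.imread(f'pics/p_{n}.png')[c[0]:c[1],c[2]:c[3]];cv2.imwrite(f'pics/p_{n}c.png',cv2.resize(im,None,fx=4,fy=4,interpolation=cv2.INTER_CUBIC))
E
```

```text
0.03 [-4.6  4.2  5.1] 0.04898729335947885 8.6333
0.08 [-4.2  7.8  2.1] 0.048440069928401205 9.2833
0.125 [ 0.1 -1.2 -1.6] 0.04878622387904295 9.8833
```

View pics/p_scenec.png

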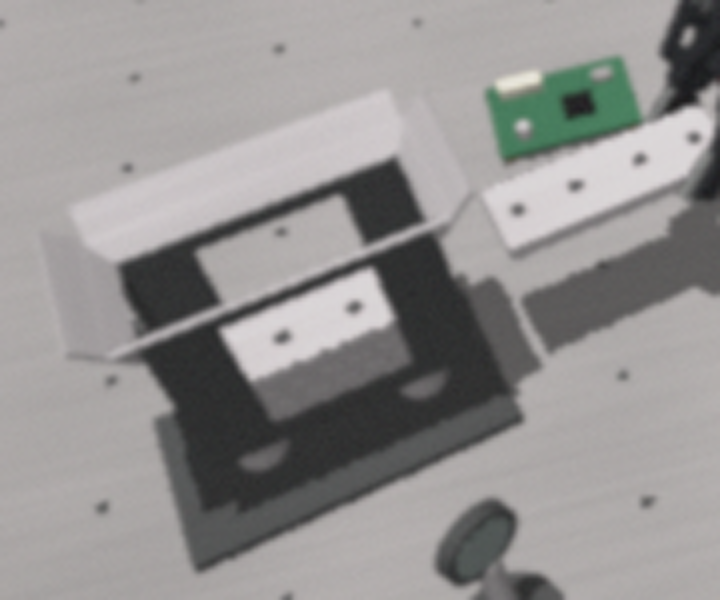

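View pics/p_wrist.png

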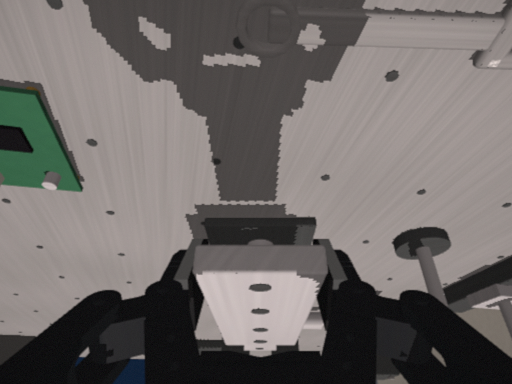

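View pics/p_topc.png

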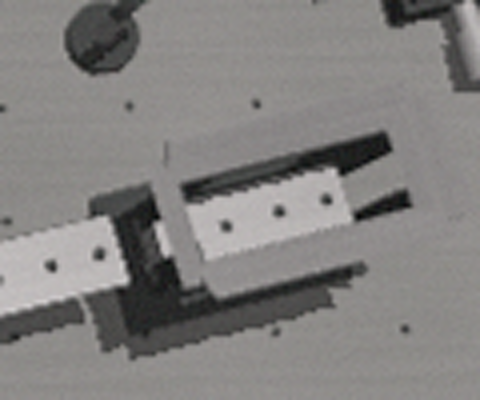

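The blank is out and the stack has dropped one place, still in the chute. In the wrist view the blank's end edge is still at row ~245, so it hasn't slipped. Now I carry it over the nest and check before lowering.

```bash
cat >> h.py <<'E'
NO=np.array([.5442,.2396,0]);NY=-.073
yn=np.array([-np.sin(NY),np.cos(NY),0]);xn=np.array([np.cos(NY),np.sin(NY),0]);on=tool(NY,np.radians(38));zn=R.from_quat(on).apply([0,0,1])
def nestT(dx,dy,dz): return NO+[0,0,.056]+xn*dx+yn*(dy+.05)+zn*.0215+[0,0,dz]
E
python3 - <<'E'
from h import *
import pickle
p=np.array(env.state()['position'])
env.movel(p+[0,0,.03],vel=.2)
env.goto(nestT(.0,.012,.07),on)
print(env.state()['position']-nestT(.0,.012,.07))
env.movel(nestT(0,.012,.035),on,vel=.15)
S=[env.snapshot(n) for n in('scene','top','wrist')];pickle.dump(S,open('n.pkl','wb'))
for n,s in zip('stw',S): save(s,'n_'+n)
cen=NO+[0,0,.056+.035]+yn*.012
C=[cen+xn*a*.025+yn*b*.07+[0,0,.006] for a,b in((-1,-1),(1,-1),(1,1),(-1,1))]
for s,n in zip(S[:2],'st'):
    im=s['color'][:,:,::-1].copy();im=cv2.convertScaleAbs(im,alpha=1.3);k=5
    uv=proj(s,C);c0=(uv.mean(0)-[65,50]).astype(int)
    im=cv2.resize(im[c0[1]:c0[1]+110,c0[0]:c0[0]+130],None,fx=k,fy=k,interpolation=cv2.INTER_CUBIC)
    cv2.polylines(im,[((uv-c0+.5)*k).astype(np.int32)],True,(0,0,255),1)
    cv2.imwrite(f'pics/n_{n}c.png',im)
print(env.state()['t'])
E
```

```text
[ 0.00063468 -0.00238653  0.0001083 ]
12.6083
```

View pics/n_sc.png

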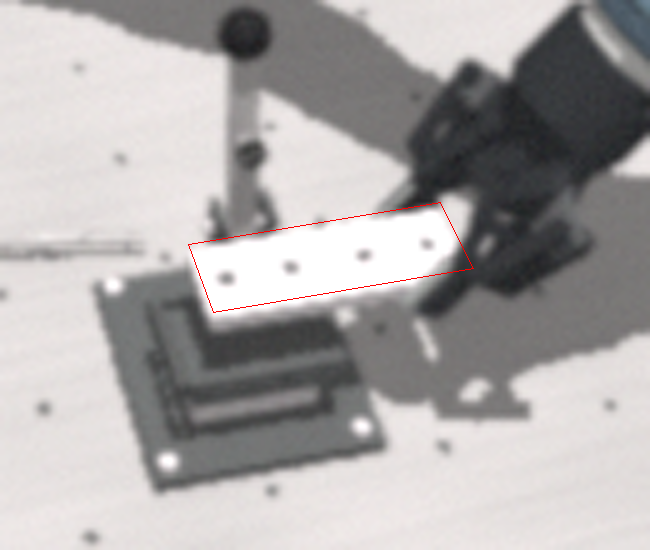

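View pics/n_tc.png

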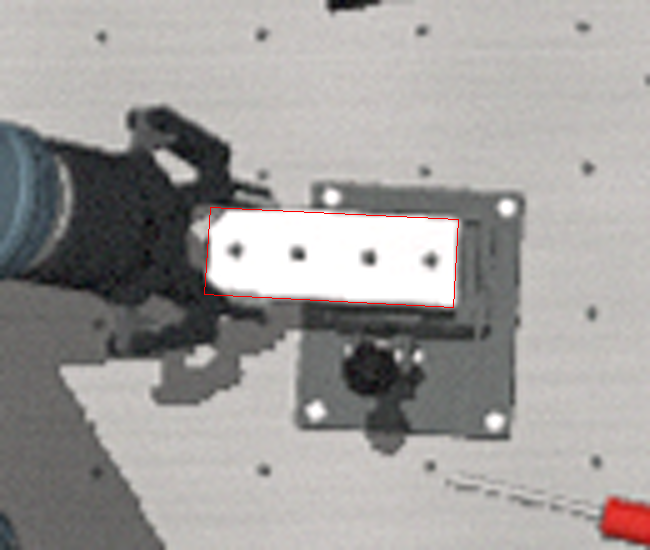

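View pics/n_w.png

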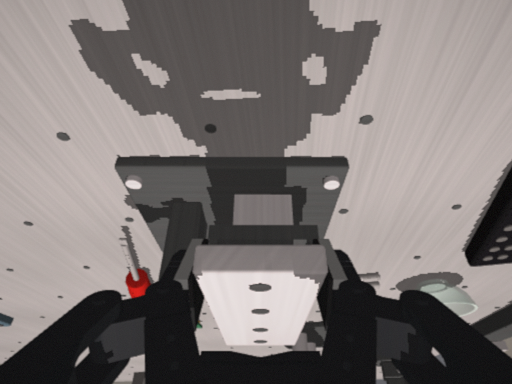

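The projected outline matches the held blank within about 1 mm in both views, and the rails are centred under it. Now I lower it.

```bash
python3 - <<'E'
from h import *
env.movel(nestT(0,.005,.012),on,vel=.1);env.wait(.15);print(env.state()['position']-nestT(0,.005,.012),env.state()['wrist_force'])
r=env.movel(nestT(0,.005,-.004),on,vel=.02,until_force=5);env.wait(.1)
s=env.state();print(r,(s['position']-nestT(0,.005,0)).round(4),np.round(s['wrist_force'],1),np.round(s['ft_torque'],2),s['t'])
S=[env.snapshot(n) for n in('scene','top','wrist')]
for n,s in zip('stw',S): save(s,'l_'+n)
cen=NO+[0,0,.056]+yn*.005
C=[cen+xn*a*.025+yn*b*.07+[0,0,.006] for a,b in((-1,-1),(1,-1),(1,1),(-1,1))]
for s,n in zip(S[:2],'st'):
    im=cv2.convertScaleAbs(s['color'][:,:,::-1],alpha=1.3);k=5
    uv=proj(s,C);c0=(uv.mean(0)-[65,50]).astype(int)
    im=cv2.resize(im[c0[1]:c0[1]+110,c0[0]:c0[0]+130],None,fx=k,fy=k,interpolation=cv2.INTER_CUBIC)
    cv2.polylines(im,[((uv-c0+.5)*k).astype(np.int32)],True,(0,0,255),1)
    cv2.imwrite(f'pics/l_{n}c.png',im)
E
```

```text
[0.0002685  0.00028991 0.00031769] [ 0.58249782  0.02981012 -2.09477904]
True [-0.0001  0.0001  0.0003] [-0.8  1.   6.1] [ 0.08  0.02 -0.06] 13.85
```

View pics/l_sc.png

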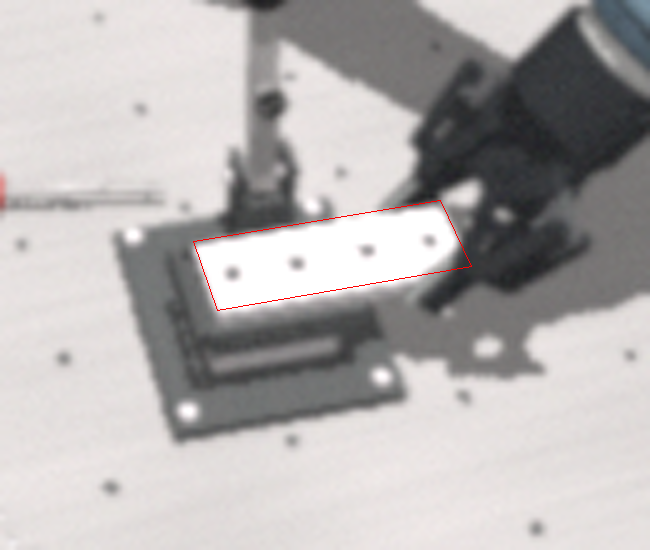

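View pics/l_tc.png

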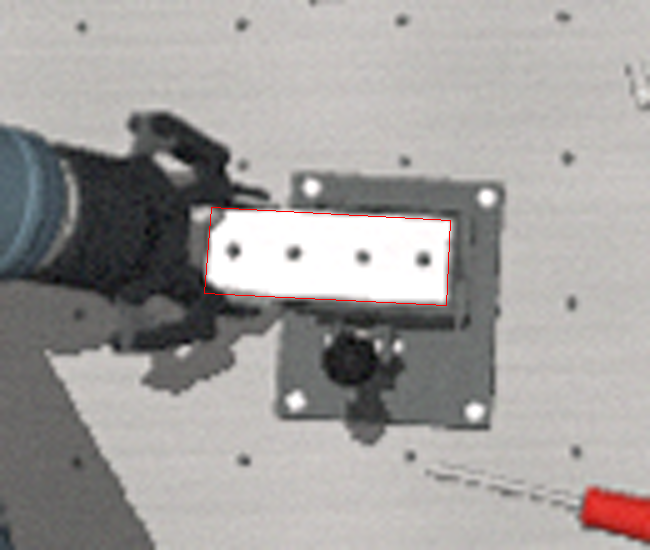

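View pics/l_w.png

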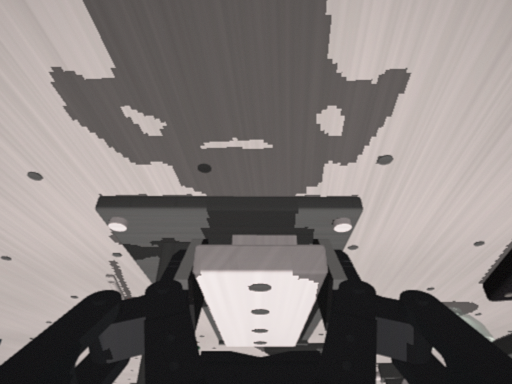

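It made contact at the expected seat height (dz +0.3 mm), so the blank is between the rails. Now I slide it gently to the stop and release.

```bash
python3 - <<'E'
from h import *
env.movel(nestT(0,.005,.0008),on,vel=.02)
env.wait(.1);print(np.round(env.state()['wrist_force'],1))
r=env.movel(nestT(0,-.006,.0008),on,vel=.015,until_force=6)
s=env.state();d=s['position']-nestT(0,0,0);print(r,(d@yn).round(4),(d@xn).round(4),d[2].round(4),np.round(s['wrist_force'],1))
dy=d@yn
env.movel(nestT(0,dy+.001,.0003),on,vel=.02);env.wait(.1);print(np.round(env.state()['wrist_force'],1))
env.open();s=env.state();print(s['grip_width'],np.round(s['wrist_force'],1))
w=env.snapshot('wrist');save(w,'r_w')
p=np.array(s['position']);env.movel(p-zn*.13,on,vel=.2)
S=[env.snapshot(n) for n in('scene','top','wrist')]
for n,s in zip('stw',S): save(s,'q_'+n)
for s,n in zip(S[:2],'st'):
    im=cv2.convertScaleAbs(s['color'][:,:,::-1],alpha=1.0);k=5
    uv=proj(s,[NO+[0,0,.05]]);c0=(uv.mean(0)-[65,60]).astype(int)
    cv2.imwrite(f'pics/q_{n}c.png',cv2.resize(im[c0[1]:c0[1]+110,c0[0]:c0[0]+130],None,fx=k,fy=k,interpolation=cv2.INTER_CUBIC))
f=find(S[0],'clamp_knob'),find(S[1],'clamp_knob');print(f)
print(env.state()['t'])
E
```

```text
[ 0.8  0.7 -0.8]
True -0.0028 -0.0001 0.0006 [1.3 0.5 2.8]
[ 0.3 -0.8  3. ]
0.08556578631776353 [0.4 0.8 0.6]
([(0.69, 270.2, 169.1)], [])
16.85
```

View pics/q_sc.png

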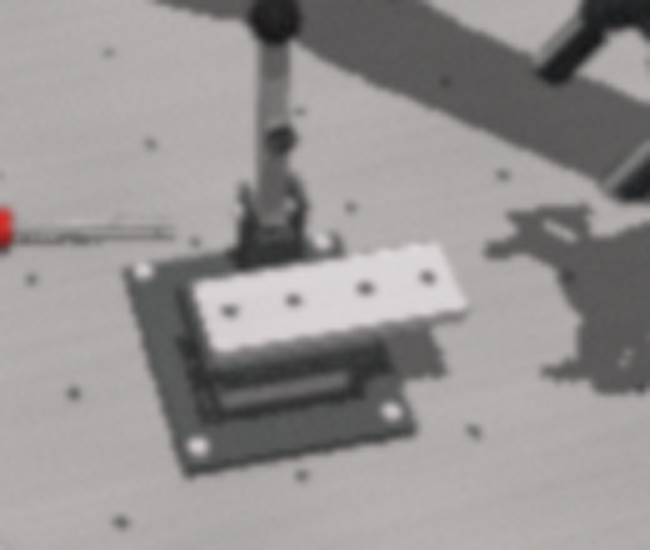

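View pics/q_tc.png

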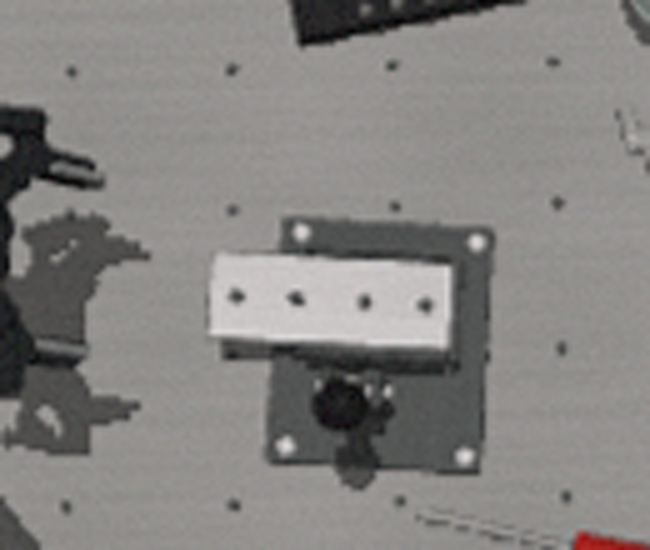

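View pics/q_w.png

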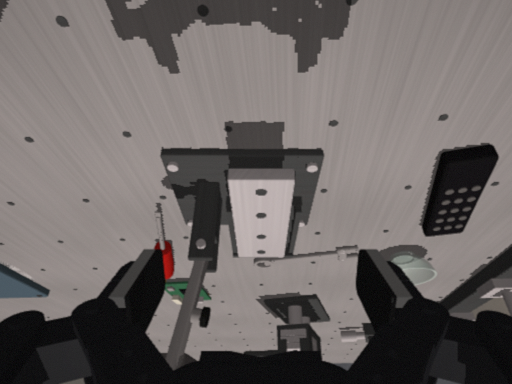

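The blank is seated. It met the stop at -2.8 mm against an expected -3, and I left it 1 mm off the stop and released. The ball is at nest (-71, -19, 197) mm, which gives θ≈1.70. Now I close the fingers and push the ball from the -x side.

```bash
python3 - <<'E'
from h import *
p=np.array(env.state()['position'])
def N(x,y,z): return NO+xn*x+yn*y+[0,0,z]
sel=None
for a in(90,-90):
    o=tool(NY+np.radians(a),0)
    ks=[env.inverse_kinematics(N(x,-.02,z),o) for x,z in((-.125,.3),(-.125,.178),(-.012,.178))]
    print(a,[None if k is None else np.round(k,2) for k in ks])
E
```

```text
90 [array([-0.57,  0.16, -0.03,  1.9 ,  0.01,  1.08,  0.9 ]), array([-0.45,  0.33, -0.18,  2.03,  0.08,  0.8 ,  0.83]), array([-0.32,  0.48, -0.2 ,  1.78,  0.12,  0.89,  0.92])]
-90 [array([-1.05,  0.16,  0.51,  1.92, -0.09,  1.08, -2.14]), array([-0.99,  0.34,  0.48,  2.06, -0.22,  0.79, -2.02]), array([-0.82,  0.51,  0.47,  1.81, -0.29,  0.89, -1.87])]
```

```bash
python3 - <<'E'
from h import *
def N(x,y,z): return NO+xn*x+yn*y+[0,0,z]
o=tool(NY+np.pi/2,0)
p=np.array(env.state()['position'])
env.movel(p+[0,0,.16],vel=.25)
env.close(20)
env.goto(N(-.125,-.02,.30),o)
env.movel(N(-.125,-.02,.178),o,vel=.15)
for n in('scene','wrist'): save(env.snapshot(n),'k_'+n)
im=cv2.imread('pics/k_scene.png')[100:260,200:360];cv2.imwrite('pics/k_sc.png',cv2.resize(im,None,fx=3.7,fy=3.7,interpolation=cv2.INTER_CUBIC))
s=env.state();print(s['position']-N(-.125,-.02,.178),s['wrist_force'],s['t'])
E
```

```text
[0.00068141 0.00042079 0.00090191] [-0.92849454 -0.27663134  0.09446402] 20.9833
```

View pics/k_sc.png

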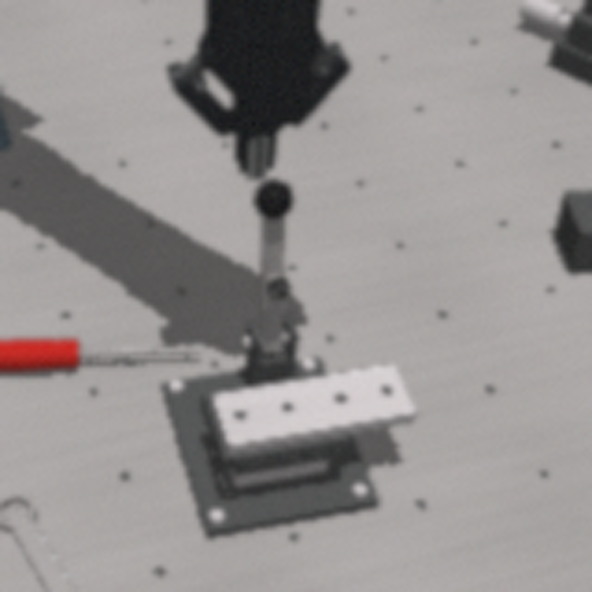

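View pics/k_wrist.png

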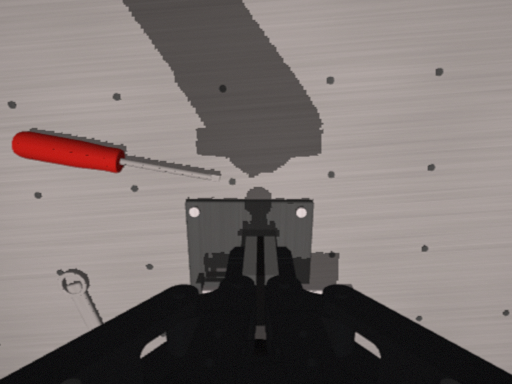

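The closed fingers stand behind the ball: finger column ~257 and ball column ~273 in the crop, consistent with the oblique view. Now I push.

```bash
python3 - <<'E'
from h import *
def N(x,y,z): return NO+xn*x+yn*y+[0,0,z]
o=tool(NY+np.pi/2,0)
for x in(-.09,-.06,-.035,-.012):
    r=env.movel(N(x,-.02,.178),o,vel=.06,until_force=8);s=env.state()
    print(x,r,np.round(s['wrist_force'],1),((s['position']-NO)@xn).round(4))
    if r: break
env.wait(.8)
im=[]
for n in('scene','top'): save(env.snapshot(n),'c_'+n)
im=cv2.imread('pics/c_scene.png')[100:260,200:360];cv2.imwrite('pics/c_sc.png',cv2.resize(im,None,fx=3.7,fy=3.7,interpolation=cv2.INTER_CUBIC))
print(env.state()['t'])
E
```

```text
-0.09 False [-0.1  0.3  0.4] -0.0901
-0.06 False [ 0.9 -0.9  0.5] -0.06
-0.035 False [-0.5 -0.2  0.3] -0.0348
-0.012 False [ 0.3  0.1 -0.6] -0.0118
24.3667
```

View pics/c_sc.png

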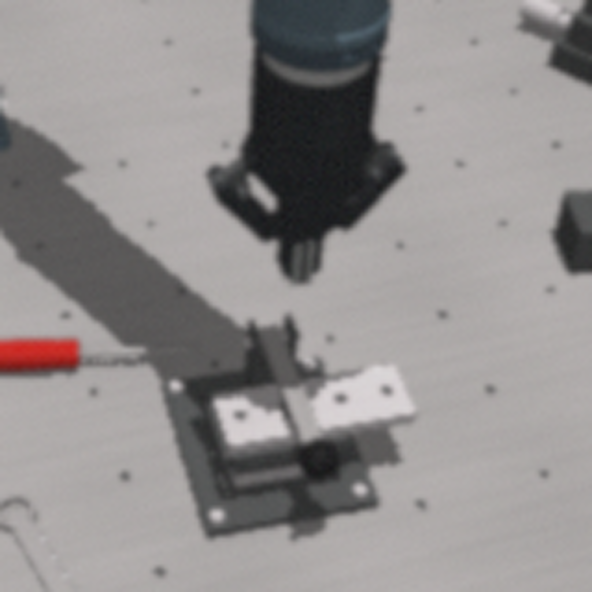

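The arm is down across the blank, with the ball at crop px (320,458). Now I retreat and check everything.

```bash
python3 - <<'E'
from h import *
import pickle
p=np.array(env.state()['position']);env.movel(p+[-.03,0,.14],vel=.25);env.wait(.4)
S=[env.snapshot(n) for n in('scene','top','wrist')]
for n,s in zip('stw',S): save(s,'f_'+n)
f=[find(s,'clamp_knob') for s in S];print(f)
k=NO+xn*.063+yn*-.02+[0,0,.08];print('expected knob px',[proj(s,[k]).round(1) for s in S])
C=[NO+xn*a*.025+yn*(b*.07-.0018)+[0,0,.062] for a,b in((-1,-1),(1,-1),(1,1),(-1,1))]
out=[]
for s,n in zip(S,'stw'):
    im=s['color'][:,:,::-1].copy();k=5 if n!='w' else 3;h=55 if n!='w' else 90
    uv=proj(s,C);c0=np.maximum((uv.mean(0)-[h+10,h]).astype(int),0)
    im=cv2.resize(im[c0[1]:c0[1]+2*h,c0[0]:c0[0]+2*h+20],None,fx=k,fy=k,interpolation=cv2.INTER_CUBIC)
    cv2.polylines(im,[((uv-c0+.5)*k).astype(np.int32)],True,(0,0,255),1);cv2.imwrite(f'pics/f_{n}c.png',im)
print(env.state()['t'])
E
```

```text
[[(0.7, 277.6, 210.2), (0.52, 213.7, 260.6)], [], [(0.87, 263.0, 188.0)]]
expected knob px [array([[285.4, 222. ]]), array([[228.7, 173.7]]), array([[261.5, 238.9]])]
25.7917
```

View pics/f_sc.png

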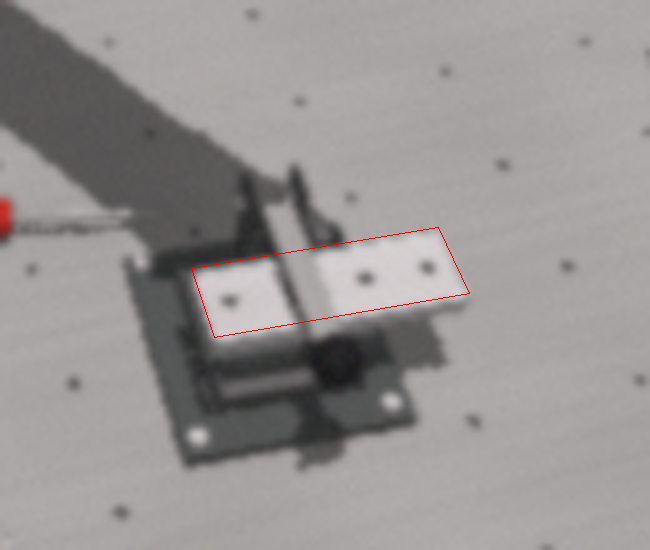

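View pics/f_wc.png

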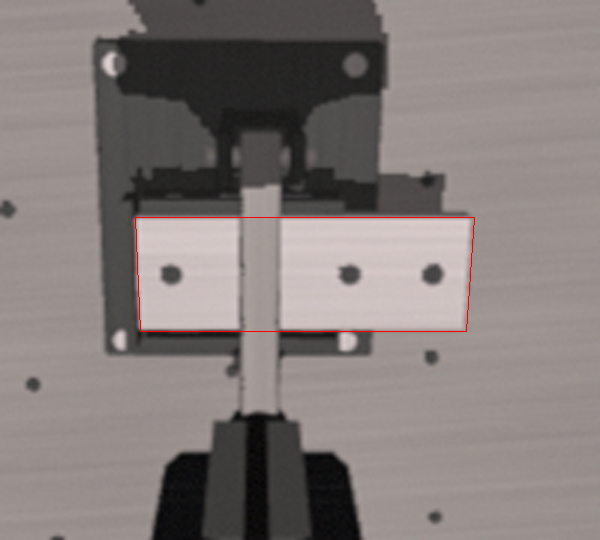

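View pics/f_s.png

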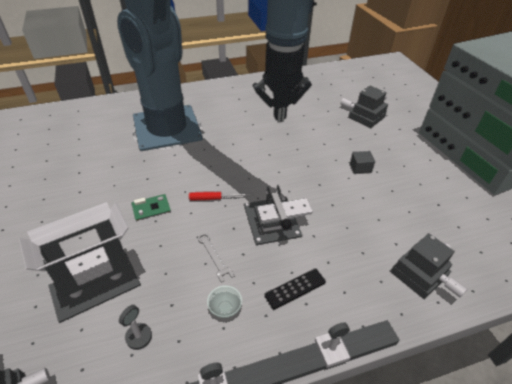

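View pics/f_t.png

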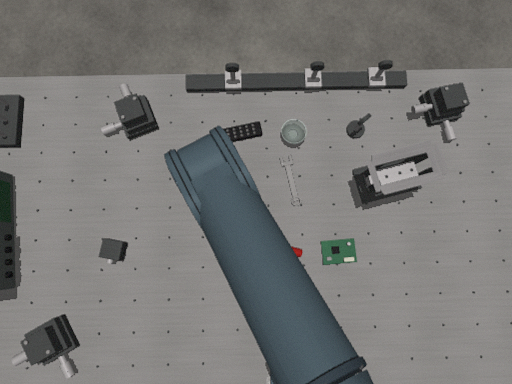

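The final views show the blank matching its seated outline. The ball is at scene px ~(286,222) against the expected (285,222) for a level arm, and the other items are unmoved.

```bash
python3 -c "
from h import *
print(env.hand_in(), env.state()['t'])"
```

```text
the job is handed in; nothing more can be done
the job is handed in; nothing more can be done
```

The job is done and handed in at about 26 s of the 58 s allowed; the hand-in reports no verdict.

- **Drawing the blank:** I pinched the bottom blank with the gripper leaning 38° and drew it out. Forces at the wrist stayed under about 10 N. The three blanks above dropped one place and are still stacked in the chute.
- **Seating it:** The blank touched down within 0.3 mm of the expected seat height and met the end stop at -2.8 mm, where -3 was expected. I eased it back 1 mm from the stop and let go.
- **Hold-down arm:** I pushed the ball over centre with closed fingers at about 1 N, and the arm sank onto the blank by itself.

**Last checks:** The seated blank matches its predicted outline in the scene and wrist pictures. The ball is within about 1 pixel in the scene picture of where a level arm would put it. The other bench items look unmoved in the scene picture and the gripper is well clear.

**Checks that failed or disagreed:**
- The knob detector's final positions were off, by up to 50 pixels in the wrist picture, and it found nothing in the top picture. I read the ball's position from the scene picture instead.
- In the final top picture the robot arm hides the nest, so that view did not confirm the blank or the hold-down arm.

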